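Cover the patch bin at the bag-customising counter

ROBOT

A 6-joint arm with a two-finger parallel gripper is mounted at the origin on the work surface. World frame = base frame: x ahead of the robot, y to its left, z up, the work surface at z = 0. Lengths are in m, angles in rad, forces in N, time in s.
With the tool pointing down it reaches from about 0.25 to 0.725 m from the base axis. Payload 4 kg.
Tool frame: the origin (TCP) lies midway between the tips of the shut fingers; the grasp point (between the pads) lies bot.tcp_to_grasp behind it (bot.tcp_to_grasp is the distance from the TCP to the grasp point, in m); z points along the fingers, y is the line along which they close (so a half turn about z gives the same grasp; the last joint's range is limited). The gripper opens to 85 mm and grips with 20 to 120 N. Pads are 22 mm wide; open, the fingers measure 114 mm over their backs; the gripper's body (76 mm by 85 mm) begins 54 mm behind the grasp point. The pads swing forward as they close: fully open they stand 13 mm farther back than shut.
Start: joints at [1.13, 0.241, 0.005, 1.335, 0, 1.571], TCP at [0.213, 0.452, 0.195] pointing down, gripper open.
Joint ranges: [-2.72, 2.72], [-1.05, 1.87], [-1.09, 1.28], [-1.99, 2.15], [-1.42, 1.44], [-3.14, 3.14]. Speed limits (rad/s): [2.79, 2.79, 3.14, 3.14, 3.14, 3.14].

INTERFACE

Orientations are given as a unit quaternion [x, y, z, w].
In Python, from workcell import readout, camera, bot gives the robot as it stands. The module is installed in compiled form; this text tells all that it offers.
- The arm moves only by the tool jog_arm, never from a script. Its argument "motion" is a list of rows, each an object of numbers: "x", "y", "z": the shift along the tool's x, y, z in mm; "spin": the turn about the tool's z in degrees; "fingers": the closure, from -1 (fully open) to 1 (shut). A call has 1 to 8 rows; each row is the pose to reach, as a shift and turn from the pose commanded when the call began, along the tool's axes at that moment; what a row does not reach only later rows make up. A row lasts 1/8 s, in which the tool goes at most 62.5 mm and 10.7 degrees, less where a joint would pass 70% of its speed; a pose out of reach is approached as far as the arm can. A call with a gripper value outside its range is refused whole. The fingers move at their own pace and stop on an object; the grip force is fixed at half the most. Time passes only in rows, so rows that repeat a pose let the fingers close. It gives the time, the measured TCP pose, the force, the opening and the grip force at its end, in the units of the state.
- readout.get_obs(): the state, without advancing time (a new reading comes with each control period).
- camera(name): name is "scene" or "top" or "wrist"; returns a dict with "pixels" (480x640x3 uint8, red, green, blue), "K" (3x3 intrinsics, pixels), "dist" ([k1, k2, p1, p2, k3] as OpenCV has them; the pictures are not rectified), "rvec" (rotation vector, rad) and "tvec" (3), from world to camera coordinates, as OpenCV has them. Camera axes: x right, y down, z forward; pixel columns grow to the right and rows downward; lengths in m; the calibration is good to about 2 mm. A picture is of the moment at which its call begins. There is no depth.
- bot.job_done(): hands the job in; it is judged then, once.
The state is a dict: "clock": time; "joint_pos": joint angles; "joint_vel": joint speeds; "tau": joint torques, N m; "eef_pos": TCP position; "tool_rot": TCP orientation; "ft_force": force on the tool from outside, world axes, zero at the start; "ft_torque": the same for the moment, N m; "grip_width": finger opening in m; "grasp_force": force on a finger pad.
Only numpy, scipy, OpenCV 4.12 (cv2) and the standard library are available. Lean on these libraries where they do the work, as an engineer would, in place of code of your own. Each camera call takes 0.05 s, during which the arm holds its last target. There are 200 camera calls.

TASK

Close the bin of motif patches with the cover that has a tongue: tuck the tongue fully under the bin's retaining lip, then lower the opposite edge down inside the stop tab so that the cover lies flat, centred and square on the bin's rim. Leave the plain cover without a tongue where it lies, and let go.

Things in the scene. Friction and masses are not known exactly. Their poses are not given: they have to be found in the camera images.
- cover_grip (a point): Middle of the upright wooden grip bar (70 along x, 16 along y, 34 mm high) of the loose plywood cover with a tongue, 0.16 kg; pinch it along y from above. Panel 120 (x) x 116 (y) x 8 mm; a tongue 60 wide, 8 thick sticks out 30 mm from the middle of its -x side. The point is 25 mm above the underside, 82 mm from the tongue's end, 68 mm from the opposite edge. z up; it starts flat on the counter.
- cover_tongue (a point): Middle of the end edge of the cover's tongue, half-way through its thickness; axes as the cover's. From the bar's middle it lies 82 mm to -x and 21 mm down. It cannot go under the lip with the cover level: tilt the cover 10 to 25 degrees, tongue end low. Closed, it lies about x -90, y 0, z 44 mm in the bin's frame (grip x -8, z 65), axes parallel.
- bin: Grey open bin fixed to the counter, patches inside. Origin on the counter, z up. Box x -104 to 76, y -50 to 50 mm; flat rim at z 40 on which the cover lies. Lip at the -x end (robot side), 100 wide: upright with inner face x -98, lip from there to x -66, underside z 64, top z 70. At the +x end a rigid stop tab, 50 wide, inner face x 68, top z 60. Cover length 150 mm goes between upright and tab.
- plain_cover_grip (a point): Middle of the grip bar of another loose plywood cover, a bystander to leave alone: the same 120 x 116 x 8 mm panel and bar, but no tongue; the bar stands on the panel's middle. The point is 25 mm above its underside. It lies flat on the counter.

How it is judged:
At the end, for the whole second after the job is handed in: The tongue's end is at least 12 mm under the lip, the cover lies flat on the rim (within 6 mm in height and 3.4 degrees of level) inside the stop tab, its grip within 15 mm and its tongue within 18 mm sideways of the bin's middle line and within 10 degrees of square, at rest and released (x of cover_tongue in the frame of bin between -0.102 and -0.078 m and y of cover_tongue in the frame of bin between -0.018 and 0.018 m and y of cover_grip in the frame of bin between -0.015 and 0.015 m and z of cover_tongue in the frame of bin between 0.038 and 0.05 m and z of cover_grip in the frame of bin between 0.059 and 0.071 m and angle between cover_grip's own z axis and vertical below 0.06 rad and angle between the x axis of cover_grip and the x axis of bin, either way round below 0.175 rad and linear speed of cover below 0.02 m/s); the robot touches nothing.
It fails at once if the plain cover is moved by more than 30 mm (distance of plain_cover_grip from where it was at the start of the episode above 0.03 m).
It also fails if it takes over 35 s, if anything falls off the work surface, if the arm or the gripper's body presses on something with over 40 N, if the wrist force passes 120 N, or if a joint passes its speed limit or range.

## Working session

There is one attempt and no reset: what is moved stays moved. The work goes in short steps, Python scripts to look and compute and a tool call to move; the robot and the scene stay as the last step left them, time stands still between calls to the robot, and variables do not carry over. Pictures are saved under pics/ and viewed, at most 10 in all, crops included, and the job is handed in when it is done.

Besides the shell and the picture viewer there is one more tool, called by a JSON object that holds its "api" and its "payload", one argument or row to a line. jog_arm: Moves the arm, as the interface text tells. Its arguments: {"type":"object","properties":{"motion":{"type":"array"}},"required":["motion"]}

```bash
mkdir -p pics
cat > h.py <<'E'
import numpy as np, cv2
from workcell import readout, camera, bot
from scipy.spatial.transform import Rotation as R
def shot(n,f):
    c=camera(n); cv2.imwrite(f,c["pixels"][:,:,::-1]); np.savez(f[:-4]+".npz",**{k:np.array(c[k]) for k in("K","dist","rvec","tvec")}); return c
def onplane(f,uv,z):
    c=np.load(f); n=cv2.undistortPoints(np.array(uv,float).reshape(-1,1,2),c["K"],c["dist"]).reshape(-1,2)
    Rm=cv2.Rodrigues(c["rvec"])[0]; o=-Rm.T@c["tvec"].ravel(); out=[]
    for p in n:
        d=Rm.T@np.array([p[0],p[1],1]); out.append(o+d*(z-o[2])/d[2])
    return np.array(out)
def proj(f,P):
    c=np.load(f); return cv2.projectPoints(np.array(P,float),c["rvec"],c["tvec"],c["K"],c["dist"])[0].reshape(-1,2)
E
python3 - <<'E'
from h import *
shot("top","pics/top.png");shot("scene","pics/scene.png")
print(readout.get_obs(),bot.tcp_to_grasp)
E
```

```text
{'clock': 0.1, 'joint_pos': array([ 1.12999494e+00,  2.41366210e-01,  3.87354849e-03,  1.33517278e+00,
       -2.16303356e-05,  1.57080884e+00]), 'joint_vel': array([-7.23942285e-05, -1.05261100e-03,  2.40467144e-03, -9.04439059e-04,
        2.24960845e-04, -2.39459458e-03]), 'tau': array([-3.17893807e-05, -3.73138332e+01,  2.53009665e+01,  1.08945463e-02,
       -5.26686210e-05, -9.41398639e-06]), 'eef_pos': array([0.21307637, 0.45164553, 0.19449332]), 'tool_rot': array([ 2.18626644e-01,  9.75808135e-01, -9.14318333e-04, -1.93754793e-04]), 'ft_force': array([-0.21420157,  0.70553907, -0.53557516]), 'ft_torque': array([ 0.06615678,  0.04299742, -0.00784374]), 'grasp_force': 0.0, 'grip_width': 0.08545656236358984} 0.0187
```

View pics/top.png

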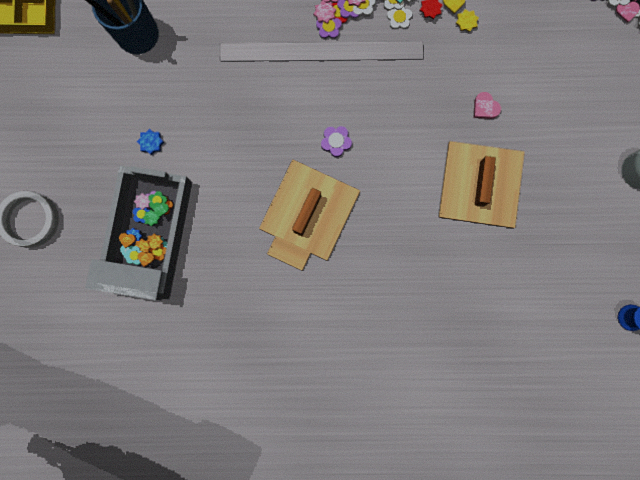

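View pics/scene.png

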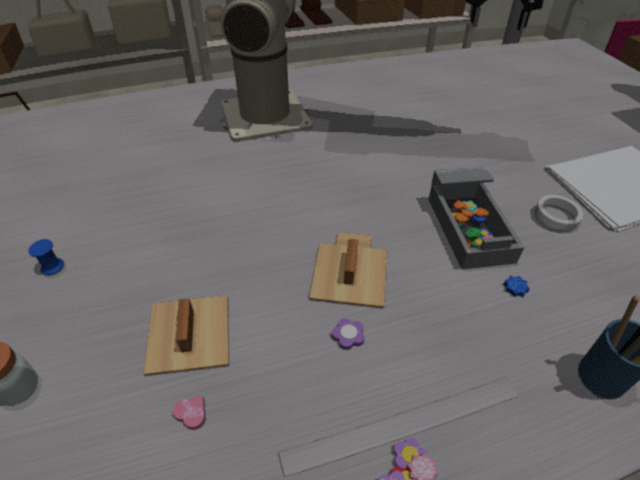

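The top view shows the bin at the left (lip near pixel (128,280)), the tongue cover mid-picture (bar about (307,212), tongue about (290,255)), and the plain cover at the right (485,180). I'll enlarge the bin and the tongue cover.

Run:
```python
from h import *
im=cv2.imread("pics/top.png")[150:310,85:365]
cv2.imwrite("pics/c.png",cv2.resize(im,None,fx=2.8,fy=2.8,interpolation=cv2.INTER_CUBIC))
print(onplane("pics/top.png",[[320,240],[420,240],[320,140]],0))
```

```text
Traceback (most recent call last):
  File "h.py", line 7, in onplane
    c=np.load(f); n=cv2.undistortPoints(np.array(uv,float).reshape(-1,1,2),c["K"],c["dist"]).reshape(-1,2)
ValueError: This file contains pickled (object) data. If you trust the file you can load it unsafely using the `allow_pickle=` keyword argument or `pickle.load()`.
```

View pics/c.png

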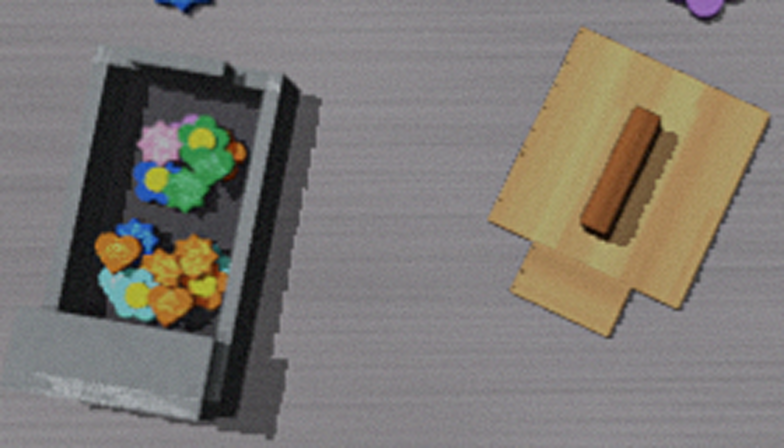

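The enlarged crop shows the cover panel's corners at crop (583,28), (769,117), (682,308), (490,220), with the tongue end at (513,290)–(608,337). The lip's corners are at (15,308), (215,340) and (197,418), and the bin's far right rim corner is at (285,77). I'll fit poses to these points.

```bash
sed -i 's/np.load(f)/np.load(f[:-4]+".npz")/' h.py
cat > fit.py <<'E'
from h import *
from scipy.optimize import least_squares
def fit(f,uv,P,x0):
    P=np.array(P)/1e3; uv=np.array(uv,float)
    def W(q): return R.from_euler('z',q[2]).apply(P)+[q[0],q[1],0]
    r=least_squares(lambda q:(proj(f,W(q))-uv).ravel(),x0,loss='soft_l1',x_scale=[.1,.1,1])
    return r.x, r.fun.reshape(-1,2) if r.fun.size==uv.size else r.fun
E
python3 - <<'E'
from fit import *
f="pics/top.png"
C=lambda a:[[85+(u+.5)/2.8-.5,150+(v+.5)/2.8-.5] for u,v in a]
print(onplane(f,[[320,240],[420,240],[320,140]],0).round(3))
cu=C([(583,28),(769,117),(682,308),(490,220),(608,337),(513,290)])
c0=onplane(f,[[307,212]],.03)[0]; b0=onplane(f,[[145,230]],.04)[0]
# cover frame, origin bar middle xy, counter z
q,r=fit(f,cu,[(68,58,8),(68,-58,8),(-52,-58,8),(-52,58,8),(-82,-30,8),(-82,30,8)],[c0[0],c0[1],-.4])
print("cover",q,np.degrees(q[2]));print(r.round(1))
q,r=fit(f,C([(15,308),(215,340),(197,418),(285,77)]),[(-66,50,70),(-66,-50,70),(-104,-50,70),(76,-50,40)],[b0[0],b0[1],-.2])
print("bin",q,np.degrees(q[2]));print(r.round(1))
for n,f2 in(("top",f),("scene","pics/scene.png")):
    im=cv2.imread(f2)
    E=[[(76,50,40),(76,-50,40),(-104,-50,40),(-104,50,40)],[(-66,50,70),(-66,-50,70),(-104,-50,70),(-104,50,70)],[(68,25,60),(68,-25,60),(76,-25,60),(76,25,60)]]
    for e in E:
        p=proj(f2,R.from_euler('z',q[2]).apply(np.array(e)/1e3)+[q[0],q[1],0]); cv2.polylines(im,[np.round(p*16).astype(int)],True,(0,255,255),1,cv2.LINE_AA,4)
    c=im[150:310,75:275] if n=="top" else im[150:280,400:560]
    cv2.imwrite(f"pics/o_{n}.png",cv2.resize(c,(400*1,int(400*c.shape[0]/c.shape[1])),interpolation=cv2.INTER_CUBIC))
a=cv2.imread("pics/o_top.png");b=cv2.imread("pics/o_scene.png");h=max(len(a),len(b))
cv2.imwrite("pics/o.png",np.hstack([cv2.copyMakeBorder(i,0,h-len(i),0,0,0) for i in(a,b)]))
E
```

```text
[[ 0.501  0.003  0.   ]
 [ 0.5   -0.15   0.   ]
 [ 0.658  0.002 -0.   ]]
cover [ 0.54058736  0.02129846 -0.44603247] -25.555777994338026
[[ 0.1 -1.1]
 [ 1.7 -1.5]
 [-0.5  0.8]
 [-0.6  0. ]
 [ 0.8  0.5]
 [-0.8  0.5]]
bin [ 0.52374374  0.26394717 -0.17981866] -10.30285030039553
[[ 0.9 -0.4]
 [-0.6  0.3]
 [ 0.3 -0.9]
 [-0.5  1.3]]
```

View pics/o.png

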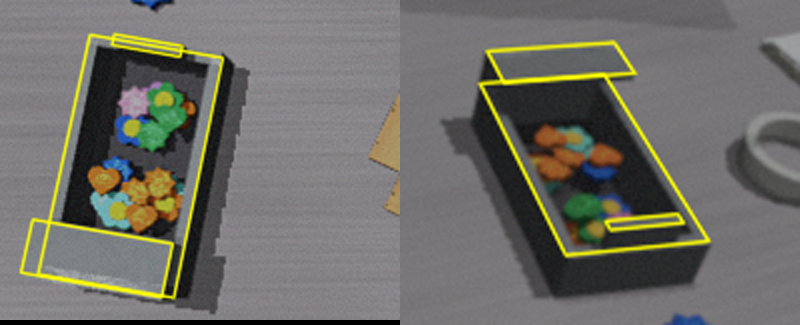

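The overlay matches the lip and rim in both views to about 3 mm. Poses: bin (0.524, 0.264, −10.3°), cover grip (0.541, 0.021, −25.6°). The tool's y axis is already lined up with the cover's y, so I'll go above the cover.

{"api": "jog_arm", "payload": {
  "motion": [
    {"x": -480, "y": -249, "z": 30},
    {"x": -480, "y": -249, "z": 30},
    {"x": -480, "y": -249, "z": 30},
    {"x": -480, "y": -249, "z": 30},
    {"x": -480, "y": -249, "z": 30},
    {"x": -480, "y": -249, "z": 30},
    {"x": -480, "y": -249, "z": 30},
    {"x": -480, "y": -249, "z": 30}
  ]
}}

```text
validation failed for argument at $.mo...
```

{"api": "jog_arm", "payload": {
  "motion": [
    {"x": -50, "y": -26, "z": 3, "spin": 0, "fingers": -1},
    {"x": -100, "y": -52, "z": 6, "spin": 0, "fingers": -1},
    {"x": -150, "y": -78, "z": 9, "spin": 0, "fingers": -1},
    {"x": -200, "y": -104, "z": 12, "spin": 0, "fingers": -1},
    {"x": -250, "y": -130, "z": 15, "spin": 0, "fingers": -1},
    {"x": -300, "y": -156, "z": 18, "spin": 0, "fingers": -1},
    {"x": -350, "y": -182, "z": 21, "spin": 0, "fingers": -1},
    {"x": -400, "y": -208, "z": 24, "spin": 0, "fingers": -1}
  ]
}}

```text
clock: 1.1
eef_pos: [0.487, 0.0918, 0.1709]
tool_rot: [0.219, 0.976, 0.0, -0.0]
ft_force: [-0.5, 0.9, 0.9]
grip_width: 0.0854
grasp_force: 0.0
```

{"api": "jog_arm", "payload": {
  "motion": [
    {"x": -50, "y": -26, "z": 10, "spin": 0, "fingers": -1},
    {"x": -80, "y": -41, "z": 20, "spin": 0, "fingers": -1},
    {"x": -80, "y": -41, "z": 20, "spin": 0, "fingers": -1},
    {"x": -80, "y": -41, "z": 20, "spin": 0, "fingers": -1}
  ]
}}

```text
clock: 1.6
eef_pos: [0.5405, 0.0224, 0.1509]
tool_rot: [0.219, 0.976, -0.0, -0.001]
ft_force: [-0.2, 0.1, -0.2]
grip_width: 0.0854
grasp_force: 0.0
```

Run:
```python
from h import *
f="pics/w1.png"; shot("wrist",f); o=readout.get_obs(); print(o["eef_pos"],o["tool_rot"])
im=cv2.imread(f)
P=np.array([(35,8,42),(35,-8,42),(-35,-8,42),(-35,8,42)])/1e3
p=proj(f,R.from_euler('z',-.446).apply(P)+[.5406,.0213,0]); print(p.round())
cv2.polylines(im,[np.round(p).astype(int)],True,(0,255,255),1); cv2.imwrite("pics/w1o.png",im)
```

```text
[0.54058609 0.02290725 0.15129738] [ 2.18221838e-01  9.75899116e-01  6.81389829e-05 -3.74131911e-04]
[[328. 263.]
 [310. 263.]
 [310. 183.]
 [329. 183.]]
```

View pics/w1o.png

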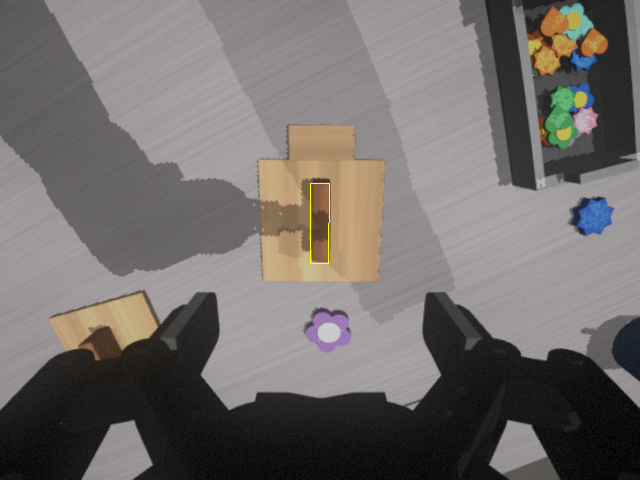

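The wrist view shows the predicted bar outline, pixels (310–329, 183–263), lying on the bar. Descending and gripping.

{"api": "jog_arm", "payload": {
  "motion": [
    {"x": 0, "y": -1, "z": 50, "spin": 0, "fingers": -1},
    {"x": 0, "y": -1, "z": 100, "spin": 0, "fingers": -1},
    {"x": 0, "y": -1, "z": 130, "spin": 0, "fingers": -1},
    {"x": 0, "y": -1, "z": 136, "spin": 0, "fingers": 1},
    {"x": 0, "y": -1, "z": 136, "spin": 0, "fingers": 1},
    {"x": 0, "y": -1, "z": 136, "spin": 0, "fingers": 1},
    {"x": 0, "y": -1, "z": 136, "spin": 0, "fingers": 1},
    {"x": 0, "y": -1, "z": 136, "spin": 0, "fingers": 1}
  ]
}}

```text
clock: 2.65
eef_pos: [0.5414, 0.0213, 0.0161]
tool_rot: [0.219, 0.976, 0.0, 0.001]
ft_force: [-0.9, 0.9, -0.4]
grip_width: -0.0001
grasp_force: 0.0
```

{"api": "jog_arm", "payload": {
  "motion": [
    {"x": 0, "y": 0, "z": 0, "spin": 0, "fingers": 1},
    {"x": 0, "y": 0, "z": 0, "spin": 0, "fingers": 1},
    {"x": 0, "y": 0, "z": -40, "spin": 0, "fingers": 1},
    {"x": 0, "y": 0, "z": -80, "spin": 0, "fingers": 1},
    {"x": 0, "y": 0, "z": -130, "spin": 0, "fingers": 1},
    {"x": 0, "y": 0, "z": -130, "spin": 0, "fingers": 1}
  ]
}}

```text
clock: 3.4
eef_pos: [0.5443, 0.0214, 0.15]
tool_rot: [0.219, 0.976, 0.001, 0.005]
ft_force: [0.7, -0.1, -0.8]
grip_width: -0.0001
grasp_force: 0.0
```

The fingers shut to 0 with no grasp force, so they missed the bar. Looking.

Run:
```python
from h import *
shot("wrist","pics/w2.png");shot("scene","pics/s2.png"); o=readout.get_obs(); print(o)
a=cv2.imread("pics/w2.png");b=cv2.imread("pics/s2.png")[150:390,130:530]
cv2.imwrite("pics/v2.png",np.hstack([cv2.resize(a,(400,300)),cv2.resize(b,(400,240))[:300] if 0 else cv2.copyMakeBorder(b,0,60,0,0,0)]))
```

```text
{'clock': 3.5, 'joint_pos': array([3.92913165e-02, 3.46850940e-01, 2.00228234e-02, 1.24282849e+00,
       2.08881446e-05, 4.80198683e-01]), 'joint_vel': array([ 6.38198735e-04,  2.73487490e-02, -3.96999446e-02, -3.46297038e-03,
        2.43909666e-04, -2.51189103e-05]), 'tau': array([ 1.40877943e-03, -4.31959498e+01,  2.58350891e+01, -3.48320534e-02,
        5.13924545e-05,  8.29677361e-06]), 'eef_pos': array([0.54102558, 0.02127565, 0.14564442]), 'tool_rot': array([2.18672308e-01, 9.75798185e-01, 1.56453199e-04, 5.48061868e-04]), 'ft_force': array([-0.4029385 ,  0.86752783, -0.51307154]), 'ft_torque': array([-0.03126998,  0.02641254,  0.00921523]), 'grasp_force': 0.0, 'grip_width': 4.6097689183592725e-05}
```

View pics/v2.png

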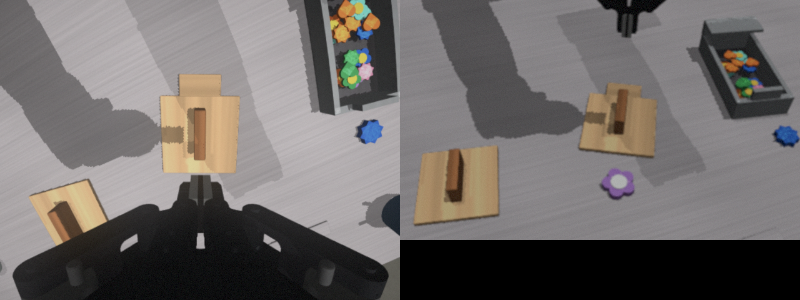

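The fingers are shut and the cover hasn't moved. The fingertips look offset from the bar in the wrist view, so I'll check where the TCP projects in both cameras.

Run:
```python
from h import *
o=readout.get_obs(); T=o["eef_pos"];Rt=R.from_quat(o["tool_rot"])
for f in("pics/w2.png","pics/s2.png"):
    c=np.load(f[:-4]+".npz");Rm=cv2.Rodrigues(c["rvec"])[0]
    print(f,"tcp px",proj(f,[T]).round(),"bar mid",proj(f,[[.5406,.0213,.042]]).round(),"cam in tool",Rt.inv().apply(-Rm.T@c["tvec"].ravel()-T).round(3),"view dir world",Rm[2].round(3))
    im=cv2.imread(f); cv2.drawMarker(im,tuple(proj(f,[T])[0].round().astype(int).tolist()),(0,0,255),0,14,1)
    # tri: pixels of bar
    cv2.imwrite(f[:-4]+"m.png",im)
a=cv2.imread("pics/w2m.png")[180:480,160:560];b=cv2.resize(cv2.imread("pics/s2m.png")[120:270,270:470],(400,300),interpolation=cv2.INTER_CUBIC)
cv2.imwrite("pics/v3.png",np.hstack([a,b]))
```

```text
pics/w2.png tcp px [[318. 261.]] bar mid [[318. 219.]] cam in tool [ 0.066  0.001 -0.182] view dir world [ 0.254 -0.116 -0.96 ]
pics/s2.png tcp px [[354. 204.]] bar mid [[350. 254.]] cam in tool [-0.476  0.013 -0.403] view dir world [-0.675  0.214 -0.706]
```

View pics/v3.png

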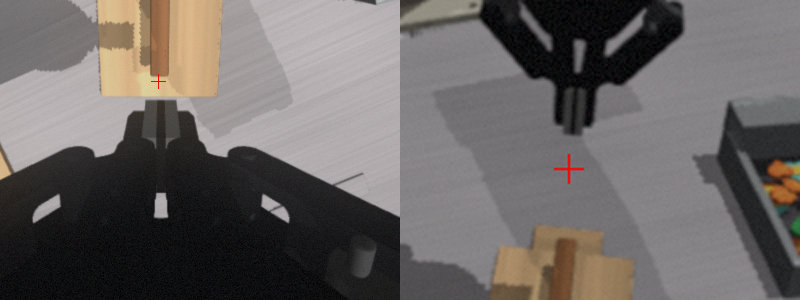

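Run:
```python
from h import *
from scipy.optimize import least_squares
T=np.array([.54103,.02128,.14564])
obs={"pics/w2.png":(320,279),"pics/s2.png":(355.5,186)}
r=least_squares(lambda p:np.concatenate([proj(f,[p])[0]-uv for f,uv in obs.items()]),T,x_scale=.01)
o=readout.get_obs()
print(r.x.round(4),r.fun.round(1),"in tool",R.from_quat(o["tool_rot"]).inv().apply(r.x-T).round(4),o["eef_pos"])
```

```text
[0.5394 0.0231 0.1762] [-0.4  0.   1.   0.1] in tool [ 0.0022  0.001  -0.0306] [0.54102558 0.02127565 0.14564442]
```

Triangulating gives the real fingertips about 30 mm higher than the reported TCP, which explains the miss (tips at about 46 mm, bar top 42 mm). I'll allow for that, descend carefully and watch the force.

{"api": "jog_arm", "payload": {
  "motion": [
    {"x": 0, "y": 0, "z": 0, "spin": 0, "fingers": -1},
    {"x": 0, "y": 0, "z": 0, "spin": 0, "fingers": -1},
    {"x": 0, "y": 0, "z": 50, "spin": 0, "fingers": -1},
    {"x": 0, "y": 0, "z": 100, "spin": 0, "fingers": -1},
    {"x": 0, "y": 0, "z": 130, "spin": 0, "fingers": -1},
    {"x": 0, "y": 0, "z": 145, "spin": 0, "fingers": -1},
    {"x": 0, "y": 0, "z": 152, "spin": 0, "fingers": -1},
    {"x": 0, "y": 0, "z": 155, "spin": 0, "fingers": -1}
  ]
}}

```text
clock: 4.5
eef_pos: [0.5416, 0.0213, -0.0092]
tool_rot: [0.219, 0.976, 0.0, 0.001]
ft_force: [0.8, 0.5, 0.4]
grip_width: 0.0852
grasp_force: 0.0
```

{"api": "jog_arm", "payload": {
  "motion": [
    {"x": 0, "y": 0, "z": 4, "spin": 0, "fingers": 0},
    {"x": 0, "y": 0, "z": 4, "spin": 0, "fingers": 1},
    {"x": 0, "y": 0, "z": 4, "spin": 0, "fingers": 1},
    {"x": 0, "y": 0, "z": 4, "spin": 0, "fingers": 1},
    {"x": 0, "y": 0, "z": 4, "spin": 0, "fingers": 1},
    {"x": 0, "y": 0, "z": 4, "spin": 0, "fingers": 1}
  ]
}}

```text
clock: 5.25
eef_pos: [0.5413, 0.0213, -0.0131]
tool_rot: [0.219, 0.976, 0.0, 0.001]
ft_force: [-1.7, -0.8, 4.4]
grip_width: 0.0143
grasp_force: 61.0
```

Gripped: width 14 mm, 61 N. The tool can't tilt, so I'll rotate the cover about the pads by pressing its +x edge down onto the lip's top from the robot side. First I lift, turn square to the bin and move there.

{"api": "jog_arm", "payload": {
  "motion": [
    {"x": 0, "y": 0, "z": -30, "spin": 0, "fingers": 1},
    {"x": 0, "y": 0, "z": -70, "spin": 0, "fingers": 1},
    {"x": 0, "y": 0, "z": -110, "spin": 0, "fingers": 1},
    {"x": 20, "y": 14, "z": -143, "spin": -2, "fingers": 1},
    {"x": 60, "y": 40, "z": -143, "spin": -5, "fingers": 1},
    {"x": 100, "y": 67, "z": -143, "spin": -8, "fingers": 1},
    {"x": 140, "y": 93, "z": -143, "spin": -11, "fingers": 1},
    {"x": 180, "y": 120, "z": -143, "spin": -15.3, "fingers": 1}
  ]
}}

```text
clock: 6.25
eef_pos: [0.4276, 0.2074, 0.1285]
tool_rot: [0.086, 0.996, -0.0, -0.001]
ft_force: [-0.2, 0.8, -2.5]
grip_width: 0.015
grasp_force: 60.2
```

{"api": "jog_arm", "payload": {
  "motion": [
    {"x": 30, "y": 35, "z": 0, "spin": 0, "fingers": 1},
    {"x": 65, "y": 74, "z": 0, "spin": 0, "fingers": 1},
    {"x": 65, "y": 74, "z": 0, "spin": 0, "fingers": 1},
    {"x": 65, "y": 74, "z": 0, "spin": 0, "fingers": 1}
  ]
}}

```text
clock: 6.75
eef_pos: [0.3775, 0.2903, 0.1286]
tool_rot: [0.086, 0.996, -0.001, -0.0]
ft_force: [0.6, -0.5, -2.0]
grip_width: 0.0143
grasp_force: 60.1
```

Run:
```python
from h import *
shot("top","pics/t4.png");shot("scene","pics/s4.png"); o=readout.get_obs(); print(o["eef_pos"],o["tool_rot"],o["ft_force"])
a=cv2.resize(cv2.imread("pics/t4.png")[130:330,40:240],(400,400),interpolation=cv2.INTER_CUBIC);b=cv2.resize(cv2.imread("pics/s4.png")[70:270,360:560],(400,400),interpolation=cv2.INTER_CUBIC)
cv2.imwrite("pics/v4.png",np.hstack([a,b]))
```

```text
[0.37820756 0.28967627 0.12886922] [ 8.75349180e-02  9.96161285e-01 -5.06597867e-04 -2.76262808e-04] [-0.1121294  -0.20699569 -2.18477885]
```

View pics/v4.png

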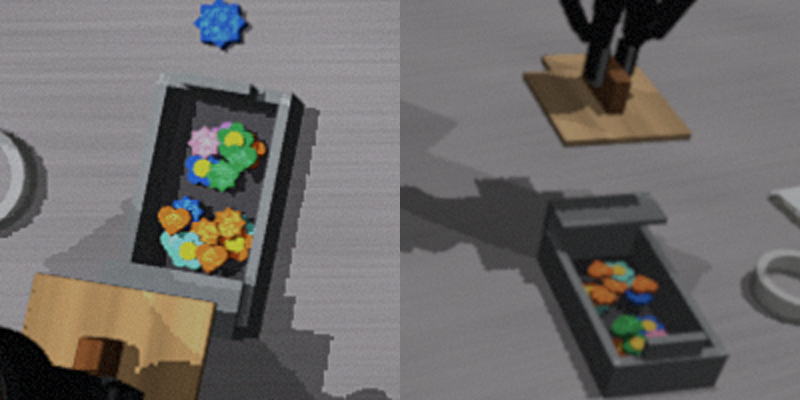

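The views show the cover held level and square to the bin, its front edge from (37,273) to (215,300) in the top crop and from (565,143) to (690,135) in the scene crop. I'll triangulate the edge for the true height and lateral offset.

Run:
```python
from h import *
from scipy.optimize import least_squares
b=np.array([.52374,.26395,0]);Rb=R.from_euler('z',-.1798)
for t,s in(((58.5,266.5),(505,136)),((147.5,280),(442.5,140))):
    r=least_squares(lambda p:np.concatenate([proj("pics/t4.png",[p])[0]-t,proj("pics/s4.png",[p])[0]-s]),[.44,.28,.14],x_scale=.01)
    print("bin frame mm",(Rb.inv().apply(r.x-b)*1e3).round(1),r.fun.round(1))
```

```text
bin frame mm [-82.7  55.6 149.2] [-0.1 -0.1 -0.1  0. ]
bin frame mm [-80.4 -58.8 149.8] [-0.  -0.  -0.1  0. ]
```

The cover's underside is at 142 mm, as expected, with a −1.6 mm sideways offset. Pressing the +x edge onto the lip top for a tilt of about 19°.

{"api": "jog_arm", "payload": {
  "motion": [
    {"x": 0, "y": 2, "z": 40, "spin": 0, "fingers": 1},
    {"x": 0, "y": 2, "z": 66, "spin": 0, "fingers": 1},
    {"x": 0, "y": 2, "z": 73, "spin": 0, "fingers": 1},
    {"x": 0, "y": 2, "z": 77, "spin": 0, "fingers": 1}
  ]
}}

```text
clock: 7.35
eef_pos: [0.377, 0.2913, 0.0541]
tool_rot: [0.088, 0.996, -0.0, -0.002]
ft_force: [-9.9, -2.8, 17.9]
grip_width: 0.0147
grasp_force: 63.7
```

{"api": "jog_arm", "payload": {
  "motion": [
    {"x": 0, "y": 0, "z": 3, "spin": 0, "fingers": 1},
    {"x": 0, "y": 0, "z": 6, "spin": 0, "fingers": 1},
    {"x": 0, "y": 0, "z": 9, "spin": 0, "fingers": 1},
    {"x": 0, "y": 0, "z": 9, "spin": 0, "fingers": 1}
  ]
}}

```text
clock: 7.85
eef_pos: [0.375, 0.2927, 0.046]
tool_rot: [0.087, 0.996, 0.001, -0.003]
ft_force: [-16.6, -0.8, 19.8]
grip_width: 0.0148
grasp_force: 68.1
```

Run:
```python
from h import *
shot("top","pics/t5.png");shot("scene","pics/s5.png"); o=readout.get_obs(); print(o["eef_pos"],o["tool_rot"],o["ft_force"])
a=cv2.resize(cv2.imread("pics/t5.png")[130:330,40:240],(400,400),interpolation=cv2.INTER_CUBIC);b=cv2.resize(cv2.imread("pics/s5.png")[70:270,360:560],(400,400),interpolation=cv2.INTER_CUBIC)
cv2.imwrite("pics/v5.png",np.hstack([a,b]))
```

```text
[0.37499323 0.2927084  0.0460123 ] [ 0.08692451  0.9962091   0.00112373 -0.00321003] [-15.50193119   0.07749357  19.21507243]
```

View pics/v5.png

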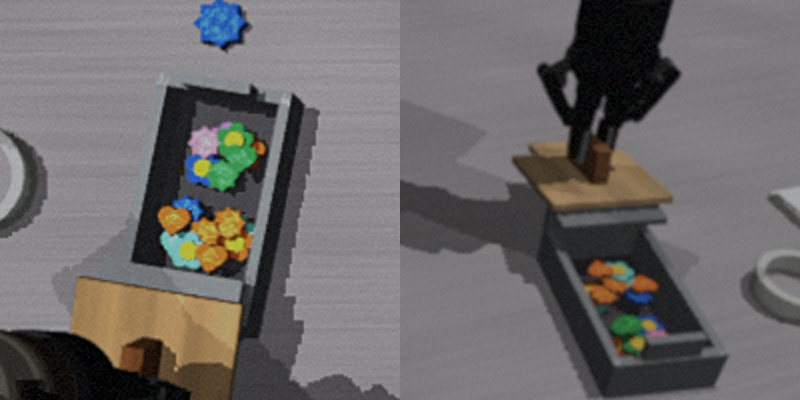

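The cover's +x edge is resting on the lip top and the cover appears tilted, tongue end low. Lifting off and measuring the tilt numerically.

{"api": "jog_arm", "payload": {
  "motion": [
    {"x": 0, "y": 0, "z": -40, "spin": 0, "fingers": 1},
    {"x": 0, "y": 0, "z": -85, "spin": 0, "fingers": 1},
    {"x": 0, "y": 0, "z": -85, "spin": 0, "fingers": 1},
    {"x": 0, "y": 0, "z": -85, "spin": 0, "fingers": 1}
  ]
}}

```text
clock: 8.45
eef_pos: [0.3786, 0.292, 0.1283]
tool_rot: [0.087, 0.996, 0.0, 0.0]
ft_force: [0.4, 0.2, -2.8]
grip_width: 0.0147
grasp_force: 65.0
```

```bash
cat > tilt.py <<'E'
from h import *
from scipy.optimize import minimize
import sys
tag=sys.argv[1]; s=f"pics/s{tag}.png"; shot("scene",s); o=readout.get_obs()
B=np.array([.52374,.26395,0]);Rb=R.from_euler('z',-.1798)
T=o["eef_pos"]; piv0=Rb.inv().apply(T-B)*1e3+[0,0,49]   # grasp pivot: 35 above underside when level
print("tcp",T.round(4),"pivot bin mm",piv0.round(1),"ft",o["ft_force"].round(1),o["grip_width"])
im=cv2.imread(s); hsv=cv2.cvtColor(im,cv2.COLOR_BGR2HSV)
m=((hsv[...,0]>8)&(hsv[...,0]<28)&(hsv[...,1]>60)&(hsv[...,2]>50)).astype(np.uint8)
box=[(x,y,z) for x in(-52,68) for y in(-58,58) for z in(0,8)]+[(-82,y,z) for y in(-30,30) for z in(0,8)]+[(x,y,42) for x in(-35,35) for y in(-8,8)]
box=np.array(box,float)-[0,0,35]
def W(q): # dx,dy,dz mm, yaw, tilt deg (tilt>0 tongue low)
    P=R.from_euler('zy',[q[3],-q[4]],degrees=True).apply(box)+piv0+q[:3]
    return P
def hullm(q):
    p=proj(s,Rb.apply(W(q)/1e3)+B); h=cv2.convexHull(np.round(p*16).astype(np.int32)); k=np.zeros(m.shape,np.uint8); cv2.fillConvexPoly(k,h,1,cv2.LINE_8,4); return k
k0=cv2.dilate(hullm([0,0,0,0,12]),np.ones((41,41))); mm=m*k0
n,l,st,_=cv2.connectedComponentsWithStats(mm); big=1+np.argmax(st[1:,4]); pts=np.argwhere((l==big))[:,::-1].astype(np.int32)
H=np.zeros(m.shape,np.uint8); cv2.fillConvexPoly(H,cv2.convexHull(pts),1)
def cost(q):
    k=hullm(q); return 1-(k&H).sum()/(k|H).sum()+1e-4*(q[0]**2+q[1]**2+q[2]**2)*.5+2e-4*q[3]**2
best=min((minimize(cost,[0,0,0,0,t],method="Nelder-Mead",options=dict(initial_simplex=np.array([0,0,0,0,t])+np.vstack([np.zeros(5),np.diag([3,3,3,2,4])]))) for t in(2,8,14,20)),key=lambda r:r.fun)
print("fit d,yaw,tilt",best.x.round(1),"cost",round(best.fun,3)); w=W(best.x); print("tongue end bottom/top",w[[8,9]].round(0).tolist(),"edges -x",w[0].round(0),"+x",w[4].round(0))
cv2.polylines(im,[cv2.convexHull(np.round(proj(s,Rb.apply(w/1e3)+B)).astype(np.int32))],True,(0,0,255),1); cv2.imwrite(s[:-4]+"f.png",im)
E
python3 tilt.py 6
```

```text
tcp [0.3779 0.2917 0.1274] pivot bin mm [-148.4    1.2  176.4] ft [-0.2  0.1 -3. ] 0.014285844084981644
fit d,yaw,tilt [ 1.1 -0.8 -0.6 -2.3 16.9] cost 0.105
tongue end bottom/top [[-217.0, -26.0, 118.0], [-219.0, -26.0, 126.0]] edges -x [-189.  -56.  127.] +x [-74. -60. 161.]
```

The tilt is about 17°, square to the bin. Next I carry it over the bin to a pre-insert pose, with the tongue end just +x of the lip and the +x edge above the tab.

{"api": "jog_arm", "payload": {
  "motion": [
    {"x": -40, "y": 0, "z": 0, "spin": 0, "fingers": 1},
    {"x": -80, "y": -1, "z": 0, "spin": 0, "fingers": 1},
    {"x": -120, "y": -1, "z": 0, "spin": 0, "fingers": 1},
    {"x": -150, "y": -1, "z": 0, "spin": 0, "fingers": 1},
    {"x": -163, "y": -1, "z": 10, "spin": 0, "fingers": 1},
    {"x": -163, "y": -1, "z": 30, "spin": 0, "fingers": 1},
    {"x": -163, "y": -1, "z": 55, "spin": 0, "fingers": 1},
    {"x": -163, "y": -1, "z": 55, "spin": 0, "fingers": 1}
  ]
}}

```text
clock: 9.5
eef_pos: [0.5354, 0.2623, 0.0695]
tool_rot: [0.087, 0.996, -0.002, -0.003]
ft_force: [-0.6, 0.2, -2.3]
grip_width: 0.0144
grasp_force: 64.9
```

```bash
python3 tilt.py 7
python3 - <<'E'
from h import *
shot("top","pics/t7.png")
a=cv2.resize(cv2.imread("pics/t7.png")[110:310,60:260],(400,400),interpolation=cv2.INTER_CUBIC);b=cv2.resize(cv2.imread("pics/s7f.png")[110:310,380:580],(400,400),interpolation=cv2.INTER_CUBIC)
cv2.imwrite("pics/v7.png",np.hstack([a,b]))
E
```

```text
tcp [0.5365 0.2629 0.0713] pivot bin mm [ 12.8   1.2 120.3] ft [ 0.4 -0.  -1.4] 0.014322460129762684
fit d,yaw,tilt [ 0.8 -7.1  0.  -1.  14.7] cost 0.087
tongue end bottom/top [[-57.0, -34.0, 66.0], [-59.0, -34.0, 73.0]] edges -x [-29. -63.  73.] +x [ 87. -65. 103.]
```

View pics/v7.png

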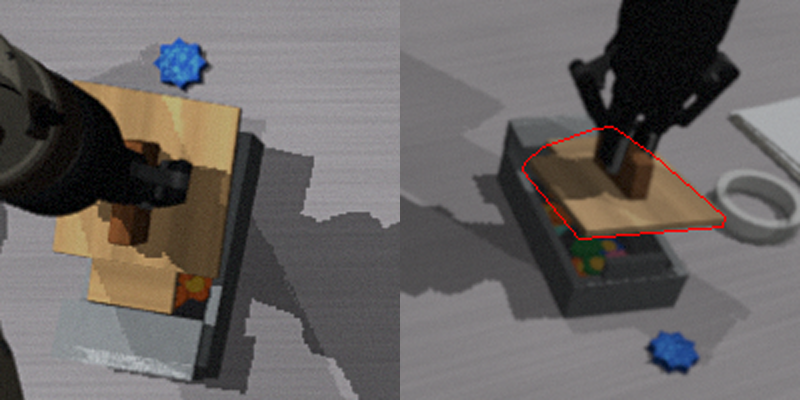

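The last picture shows the cover tilted above the bin, with the tongue end at top-crop (88,300)–(176,312) just clear of the lip. Checking its lateral position from those pixels.

Run:
```python
from h import *
B=np.array([.52374,.26395,0]);Rb=R.from_euler('z',-.1798)
c=lambda u,v:(60+u/2,110+v/2)
for pts,z in(([c(88,300),c(176,312)],.0705),([c(241,108)],.1105),([c(53,252),c(90,258)],.079),([c(70,303),c(207,320),c(193,380)],.07)):
    print(((onplane("pics/t7.png",pts,z)-B)@Rb.as_matrix()*1e3).round(1).tolist())
```

```text
[[-63.9, 31.6, 70.5], [-61.6, -30.8, 70.5]]
[[82.3, -58.7, 110.5]]
[[-35.2, 59.2, 79.0], [-34.9, 33.1, 79.0]]
[[-68.1, 43.7, 70.0], [-63.4, -53.2, 70.0], [-106.3, -52.1, 70.0]]
```

Centred to within about 2 mm. The cover sits about 3.5 mm further −x than assumed, so I shift +6 mm to clear the lip before lowering.

{"api": "jog_arm", "payload": {
  "motion": [
    {"x": -6, "y": -2, "z": 0, "spin": 0, "fingers": 1},
    {"x": -6, "y": -2, "z": 10, "spin": 0, "fingers": 1},
    {"x": -6, "y": -2, "z": 20, "spin": 0, "fingers": 1},
    {"x": -6, "y": -2, "z": 30, "spin": 0, "fingers": 1},
    {"x": -6, "y": -2, "z": 30, "spin": 0, "fingers": 1}
  ]
}}

```text
clock: 10.22
eef_pos: [0.543, 0.26, 0.0417]
tool_rot: [0.087, 0.996, -0.001, -0.001]
ft_force: [0.4, 0.2, -2.2]
grip_width: 0.0146
grasp_force: 64.9
```

{"api": "jog_arm", "payload": {
  "motion": [
    {"x": 8, "y": 0, "z": 0, "spin": 0, "fingers": 1},
    {"x": 16, "y": 0, "z": 0, "spin": 0, "fingers": 1},
    {"x": 24, "y": 0, "z": 0, "spin": 0, "fingers": 1},
    {"x": 30, "y": 0, "z": 0, "spin": 0, "fingers": 1},
    {"x": 34, "y": 0, "z": 0, "spin": 0, "fingers": 1},
    {"x": 34, "y": 0, "z": 0, "spin": 0, "fingers": 1}
  ]
}}

```text
clock: 10.98
eef_pos: [0.5105, 0.2665, 0.0434]
tool_rot: [0.087, 0.996, -0.0, 0.0]
ft_force: [0.1, 0.4, -1.9]
grip_width: 0.0146
grasp_force: 64.9
```

No contact so far. Lowering the opposite edge along the arc.

{"api": "jog_arm", "payload": {
  "motion": [
    {"x": -1, "y": 0, "z": 3, "spin": 0, "fingers": 1},
    {"x": -4, "y": 0, "z": 6, "spin": 0, "fingers": 1},
    {"x": -6, "y": 0, "z": 9, "spin": 0, "fingers": 1},
    {"x": -8, "y": 0, "z": 12, "spin": 0, "fingers": 1},
    {"x": -10, "y": 0, "z": 14, "spin": 0, "fingers": 1},
    {"x": -11, "y": 0, "z": 16, "spin": 0, "fingers": 1},
    {"x": -11, "y": 0, "z": 17, "spin": 0, "fingers": 1},
    {"x": -11, "y": 0, "z": 17, "spin": 0, "fingers": 1}
  ]
}}

```text
clock: 11.98
eef_pos: [0.5233, 0.2643, 0.0282]
tool_rot: [0.087, 0.996, 0.0, 0.002]
ft_force: [-0.4, -2.3, 8.6]
grip_width: 0.0145
grasp_force: 66.9
```

```bash
python3 tilt.py 8
```

```text
tcp [0.5233 0.2643 0.0282] pivot bin mm [-0.5  0.3 77.2] ft [-0.5 -2.5  6.7] 0.014540902213281165
fit d,yaw,tilt [-2.4  1.2 -1.   2.2  3.7] cost 0.07
tongue end bottom/top [[-81.0, -32.0, 36.0], [-82.0, -32.0, 44.0]] edges -x [-50. -58.  38.] +x [ 69. -54.  46.]
```

The cover is nearly flat but about 6–8 mm too far +x. Sliding it toward the upright, then pressing the last bit down.

{"api": "jog_arm", "payload": {
  "motion": [
    {"x": 2, "y": 0, "z": -1, "spin": 0, "fingers": 1},
    {"x": 5, "y": 0, "z": -1, "spin": 0, "fingers": 1},
    {"x": 7, "y": 0, "z": -1, "spin": 0, "fingers": 1},
    {"x": 7, "y": 0, "z": 1, "spin": 0, "fingers": 1},
    {"x": 7, "y": 0, "z": 3, "spin": 0, "fingers": 1},
    {"x": 7, "y": 0, "z": 4, "spin": 0, "fingers": 1},
    {"x": 7, "y": 0, "z": 4, "spin": 0, "fingers": 1}
  ]
}}

```text
clock: 12.9
eef_pos: [0.5183, 0.2662, 0.0254]
tool_rot: [0.087, 0.996, 0.001, 0.004]
ft_force: [5.6, -2.7, 12.4]
grip_width: 0.0145
grasp_force: 68.2
```

```bash
python3 tilt.py 9
```

```text
tcp [0.5182 0.2662 0.0254] pivot bin mm [-5.8  1.2 74.4] ft [ 4.6 -2.5 13. ] 0.01445371169528708
fit d,yaw,tilt [-0.8 -0.2  0.1  2.   1.5] cost 0.077
tongue end bottom/top [[-87.0, -32.0, 37.0], [-87.0, -32.0, 45.0]] edges -x [-56. -59.  38.] +x [ 64. -54.  41.]
```

Nearly flat and centred. Releasing and backing off.

{"api": "jog_arm", "payload": {
  "motion": [
    {"x": 0, "y": 0, "z": -1, "spin": 0, "fingers": -1},
    {"x": 0, "y": 0, "z": -1, "spin": 0, "fingers": -1},
    {"x": 0, "y": 0, "z": -1, "spin": 0, "fingers": -1},
    {"x": 0, "y": 0, "z": -30, "spin": 0, "fingers": -1},
    {"x": 0, "y": 0, "z": -80, "spin": 0, "fingers": -1},
    {"x": 40, "y": 0, "z": -130, "spin": 0, "fingers": -1},
    {"x": 100, "y": 0, "z": -150, "spin": 0, "fingers": -1},
    {"x": 160, "y": 0, "z": -150, "spin": 0, "fingers": -1}
  ]
}}

```text
clock: 13.95
eef_pos: [0.3566, 0.2945, 0.1739]
tool_rot: [0.087, 0.996, 0.002, 0.001]
ft_force: [-0.4, 1.2, -0.2]
grip_width: 0.0856
grasp_force: 0.0
```

```bash
sed 's/^T=o.*/T=0;piv0=np.array([-6.,0,75])/; s/print("tcp".*/print(o["eef_pos"],o["grip_width"])/' tilt.py > t2.py; python3 t2.py 10
python3 - <<'E'
from h import *
from scipy.optimize import minimize
shot("top","pics/t10.png"); im=cv2.imread("pics/t10.png")
hsv=cv2.cvtColor(im,cv2.COLOR_BGR2HSV); m=((hsv[...,0]>8)&(hsv[...,0]<28)&(hsv[...,1]>60)&(hsv[...,2]>50)).astype(np.uint8)
r=m.copy(); r[:, :60]=0; r[:,250:]=0; r[:110]=0; r[310:]=0
n,l,s,c=cv2.connectedComponentsWithStats(r); k=1+np.argmax(s[1:,4]); pts=np.argwhere(l==k)[:,::-1].astype(np.int32)
print(s[k]); q=cv2.boxPoints(cv2.minAreaRect(pts)); B=np.array([.52374,.26395,0]);Rb=R.from_euler('z',-.1798)
w=(onplane("pics/t10.png",q,.048)-B)@Rb.as_matrix()*1e3; print(w.round(1).tolist(),w.mean(0).round(1))
# plain cover moved?
a=cv2.imread("pics/top.png"); print("plain diff",np.abs(a[130:240,430:535].astype(int)-im[130:240,430:535]).mean())
E
```

```text
[0.34751894 0.29299415 0.17213224] 0.08525473089284025
fit d,yaw,tilt [-0.2  1.   0.6  0.7  1.2] cost 0.047
tongue end bottom/top [[-87.0, -30.0, 39.0], [-87.0, -30.0, 47.0]] edges -x [-57. -58.  40.] +x [ 63. -56.  42.]
[  93  177   94   94 6317]
[[-63.8, 57.8, 48.0], [61.1, 61.3, 48.0], [59.4, -57.1, 48.0], [-65.4, -58.8, 48.0]] [-2.2  0.8 48. ]
plain diff 3.6907070707070706
```

The numeric check after release finds the cover flat (tilt about 1°), the tongue end at x ≈ −87 to −92 mm in the bin's frame, y about 1 mm, yaw under 1°, and the +x edge inside the tab. The plain cover hasn't moved and the arm is clear. Handing in.

```bash
python3 -c "
from workcell import bot; print(bot.job_done())"
```

```text
the job is handed in; nothing more can be done
None
```

The tongued cover is closed on the bin: by my camera estimates its tongue is 20 mm or more under the lip, the cover lies flat and centred inside the stop tab, and it is released. The plain cover was left where it lay, and the job was handed in at about 14 s, but the interface gave no verdict.

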